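# Open a ring three clicks on the ratchet stretcher and hold it

## Robot

A 7-joint arm with a two-finger parallel gripper is mounted at the origin on the work surface. World frame = base frame: x ahead of the robot, y to its left, z up, the work surface at z = 0. Lengths are in m, angles in rad, forces in N, time in s.
With the tool pointing down it reaches from about 0.35 to 0.9 m from the base axis. Payload 19.9 kg.
Tool frame: the origin (TCP) lies at the very end of the fingers, on their centre line; the grasp point (between the pads) lies 19 mm behind it (arm.hold_point_z is the distance from the TCP to the grasp point, in m); z points along the fingers, y is the line along which they close (so a half turn about z gives the same grasp; the last joint's range is limited). The gripper opens to 85 mm and grips with 20 to 120 N. Pads are 22 mm wide; open, the fingers measure 114 mm over their backs; the gripper's body (76 mm by 85 mm) begins 54 mm behind the grasp point. The pads swing forward as they close: fully open they stand 13 mm farther back than shut.
Start: joints at [-1.248, 0.417, -0.01, 1.614, 0.005, 1.111, -0.053], TCP at [0.222, 0.584, 0.21] pointing down, gripper open.
Joint ranges: [-2.81, 2.81], [-0.39, 2.02], [-1.27, 1.25], [0.06, 2.57], [-1.19, 4.33], [0.19, 2], [-2.82, 2.82]. Speed limits (rad/s): [1.89, 1.89, 2.39, 2.39, 3.01, 3.01, 3.01].

## Interface

Orientations are given as a unit quaternion [x, y, z, w].
In Python, from bench import arm gives the robot as it stands. The module is installed in compiled form; this text tells all that it offers.
- The arm moves only by the tool servo_tool, never from a script. Its argument "steps" is one flat list of numbers, 6 for each row, row after row: the shift along the tool's x, y, z in cm, then the turn, a rotation vector about the tool's x, y, z in degrees. In form: [dx, dy, dz, ax, ay, az, dx, dy, dz, ax, ay, az, ...]. A call has 1 to 5 rows; each row shifts and turns the commanded pose from where the row before left it, along the tool's axes as they then stand; what a row does not reach is not made up. A row lasts 1/8 s, in which the tool goes at most 62.5 mm and 10.7 degrees, less where a joint would pass 70% of its speed; a pose out of reach is approached as far as the arm can. A call with a gripper value outside its range is refused whole. "fingers" is the gripper command: -1 is fully open, 1 is shut, values between are in proportion, set as the call begins (left out, the last holds). The fingers move at their own pace and stop on an object; "newtons" is the grip in N (left out, the last holds). Time passes only in rows, so rows that do not move let the fingers close. It gives the time, the measured TCP pose, the force, the opening and the grip force at its end, in the units of the state.
- arm.get_state(): the state, without advancing time (a new reading comes with each control period).
- arm.grab_frame(name): name is "side" or "top"; returns a dict with "pixels" (400x640x3 uint8, blue, green, red), "K" (3x3 intrinsics, pixels), "dist_coeffs" ([k1, k2, p1, p2, k3] as OpenCV has them; the pictures are not rectified), "xyz" and "rotation" of the camera in the world. Camera axes: x right, y down, z forward; pixel columns grow to the right and rows downward; lengths in m; the calibration is good to about 2 mm. A picture is of the moment at which its call begins. There is no depth.
- arm.job_done(): hands the job in; it is judged then, once.
The state is a dict: "clock": time; "joints": joint angles; "joint_velocities": joint speeds; "joint_efforts": joint torques, N m; "tcp_pos": TCP position; "orientation": TCP orientation; "force": force on the tool from outside, world axes, zero at the start; "ft_torque": the same for the moment, N m; "grip_width": finger opening in m; "gripper_force": force on a finger pad.
Only numpy, scipy, OpenCV 4.12 (cv2) and the standard library are available. Lean on these libraries where they do the work, as an engineer would, in place of code of your own. Each camera call takes 0.05 s, during which the arm holds its last target. There are 200 camera calls.

## Task

A ring sits on the mandrel of the bench ring stretcher. Swing the stretcher's lever counter-clockwise (seen from above): it moves freely at first, then the ratchet begins to click; advance it exactly three clicks, never a fourth, and finish while still holding the lever there against its return spring, because it flies back if let go. Leave the pliers, tin, tray and screwdriver where they lie.

Things in the scene. Friction and masses are not known exactly. Their poses are not given: they have to be found in the camera images.
- stretcher: ring stretcher bolted to the bench: grey base plate 190 x 170 x 12 mm, round grey housing of 156 mm diameter up to 50 mm above the bench, in its middle a steel mandrel about 20 mm thick up to 139 mm, with a brass ring on it. Origin at bench level on the lever's axis, z up. At its rest stop the lever points 2.64 rad counter-clockwise from this x axis.
- lever: flat steel arm 18 mm wide just above the housing, 56 to 66 mm above the bench, turning about the stretcher's vertical axis. Origin on that axis at bench level, x along the arm to the handle, z up. From its rest stop it turns counter-clockwise (from above) by at most 1.35 rad; a spring always pushes it back with 5 to 6 N at the handle and no catch keeps it: it flies back when released.
- handle (a point): middle of the upright round black handle post at the lever's end: 18 mm diameter, 140 mm from the axis, from 66 to 121 mm above the bench; the point is on its centre line 98 mm up. Pinch or push it. At each tooth the push needed there climbs 3 to 4 N above the spring's, crosses it at the crest (the click), falls as far below 10 mm on, and is the spring's alone again in the notch.
- ratchet: toothed ring hidden in the housing, turned differently about the lever's axis each time but fixed during the job: the first click comes 0.15 to 0.41 rad after the rest stop and is found by touch. Six teeth, 0.17 rad (24 mm of post travel) apart. A click counts once the crest is passed; best held half-way (12 mm) to the next. Origin on the lever's axis at bench level, z up.
- pliers: small pliers with green grips lying loose, about 160 x 60 mm, 16 mm high; origin under the pivot; bystander
- tin: open round metal tin, loose, 100 mm diameter, 50 mm high; origin under its centre; bystander
- tray: small black open tray, loose, 75 x 60 x 22 mm; origin under its centre; bystander
- driver: screwdriver with wooden handle, lying loose, 170 mm long, along its x axis; bystander

How it is judged:
On the way, in this order (a step that is already met when the one before it is completed fails the run):
1. the lever has clicked once (y of handle in the frame of ratchet above 0.0407 m), for 0.05 s.
2. the lever has clicked a second time (y of handle in the frame of ratchet above 0.0628 m), for 0.05 s.
3. the lever is held at the third click (y of handle in the frame of ratchet between 0.083 and 0.0975 m), for 0.3 s.
At the end, for the whole second after the job is handed in: The lever stands past the third click and short of the fourth (from 0.015 rad past the crest of the third tooth to 0.02 rad before that of the fourth, about 19 mm of handle travel), at rest, with the fingers in contact with it and holding it against its spring (more than 0.4 N) (all of step 3 and contact force between the fingers and lever above 0.4 N and angular speed of lever below 0.1 rad/s); the arm keeps its last pose, push and grip.
It fails at once if the lever was pushed past the fourth click (y of handle in the frame of ratchet above 0.0994 m).
It fails at once if the pliers was moved by more than 20 mm (distance of pliers from where it was at the start of the episode above 0.02 m).
It fails at once if the tin was moved by more than 20 mm (distance of tin from where it was at the start of the episode above 0.02 m).
It fails at once if the tray was moved by more than 20 mm (distance of tray from where it was at the start of the episode above 0.02 m).
It fails at once if the screwdriver was moved by more than 20 mm (distance of driver from where it was at the start of the episode above 0.02 m).
It also fails if it takes over 51 s, if anything falls off the work surface, if the arm or the gripper's body presses on something with over 40 N, if the wrist force passes 120 N, or if a joint passes its speed limit or range.

## Working session

There is one attempt and no reset: what is moved stays moved. The work goes in short steps, Python scripts to look and compute and a tool call to move; the robot and the scene stay as the last step left them, time stands still between calls to the robot, and variables do not carry over. Pictures are saved under pics/ and viewed, at most 10 in all, crops included, and the job is handed in when it is done.

Besides the shell and the picture viewer there is one more tool, called after ">>>" as a command line: name --argument value ..., lists and objects as JSON in quotes. servo_tool: Moves the arm, as the interface text tells. Its arguments: {"type":"object","properties":{"steps":{"type":"array"},"fingers":{"type":"number"},"newtons":{"type":"number"}},"required":["steps"]}

```bash
mkdir -p pics
cat > h.py <<'E'
import numpy as np, cv2
from bench import arm
def ray(f,u,v):
    p=cv2.undistortPoints(np.array([[[u,v]]],float),np.array(f["K"],float),np.array(f["dist_coeffs"],float))[0,0]
    R=np.array(f["rotation"],float)
    if R.shape!=(3,3):
        from scipy.spatial.transform import Rotation; R=Rotation.from_quat(R).as_matrix()
    return np.array(f["xyz"],float), R@np.array([p[0],p[1],1.])
def onz(f,u,v,z):
    o,d=ray(f,u,v); return o+d*(z-o[2])/d[2]
E
python3 - <<'E'
from h import *
for n in("side","top"):
    f=arm.grab_frame(n); cv2.imwrite(f"pics/{n}0.png",f["pixels"]); print(n,f["xyz"],f["rotation"],f["K"])
print(arm.get_state())
E
```

```text
side [0.46058393 0.69128386 0.87262615] [-0.07807152  0.93280527 -0.3504012   0.03159376] [[421.6783816    0.         318.93935742]
 [  0.         421.6783816  196.62653222]
 [  0.           0.           1.        ]]
top [ 0.33142834 -0.01307875  1.40648358] [ 0.72267692 -0.68361913  0.07085168 -0.07336894] [[473.91902185   0.         324.72848128]
 [  0.         473.91902185 195.66876652]
 [  0.           0.           1.        ]]
{'clock': 0.1, 'joints': array([-1.2484938 ,  0.41789575, -0.01028352,  1.61411008,  0.00473803,
        1.11068136, -0.05298926]), 'joint_velocities': array([-5.08001486e-04, -1.92205696e-03,  1.44744793e-04, -2.57478105e-03,
        2.06274970e-04, -4.23629256e-04, -5.55979238e-05]), 'joint_efforts': array([ 1.50472668e-03, -8.65812135e+01,  6.80393446e-01, -4.35634160e+01,
        1.91862741e-02,  4.93980260e-03,  3.21881589e-05]), 'tcp_pos': array([0.22230885, 0.58377644, 0.20943614]), 'orientation': array([ 1.80891011e-01,  9.83503002e-01, -5.35332362e-04, -3.42792368e-05]), 'force': array([ 0.14482805, -0.23141961, -0.29387965]), 'ft_torque': array([ 0.03702256,  0.00568269, -0.01662314]), 'gripper_force': 0.0, 'grip_width': 0.08513479292724378}
```

View pics/top0.png

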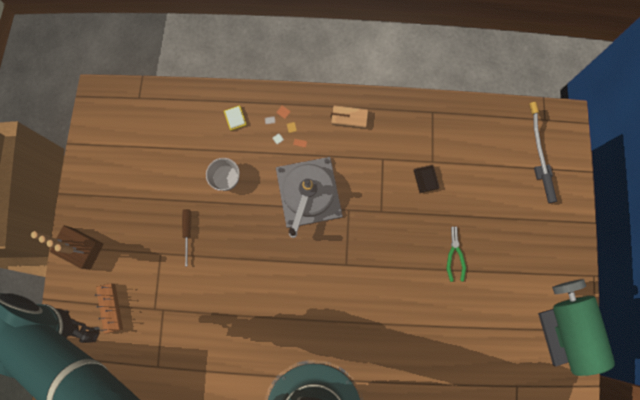

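View pics/side0.png

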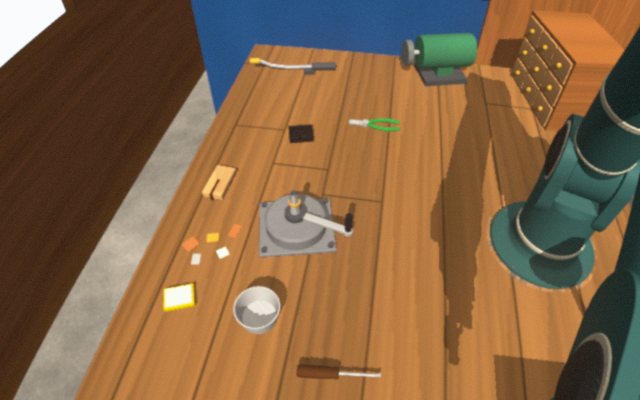

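The top view shows the mandrel near (308,185), the handle near (293,231), the tin at (222,174), the tray at (427,179), the screwdriver at (187,237) and the pliers at (456,255). The side view shows the mandrel top near (294,198) and the handle near (349,222).

Run:
```python
from h import *
t=cv2.imread("pics/top0.png")[145:245,265:365]; s=cv2.imread("pics/side0.png")[180:280,255:355]
cv2.imwrite("pics/crop.png",cv2.resize(np.hstack([t[:75*4//3],s]),None,fx=4,fy=4,interpolation=cv2.INTER_CUBIC))
f={n:arm.grab_frame(n) for n in("side","top")}
# black handle mask blobs
for n,(x0,y0,x1,y1) in {"top":(280,220,305,245),"side":(335,205,365,245)}.items():
    g=f[n]["pixels"][y0:y1,x0:x1].max(2); m=(g<50).astype(np.uint8)
    k,l,st,c=cv2.connectedComponentsWithStats(m)
    print(n,[(st[i].tolist(),(c[i]+[x0,y0]).round(1)) for i in range(1,k)])
def tri(a,b):
    o1,d1=ray(f["side"],*a);o2,d2=ray(f["top"],*b)
    s=np.linalg.lstsq(np.c_[d1,-d2],o2-o1,rcond=None)[0]
    p,q=o1+s[0]*d1,o2+s[1]*d2; return (p+q)/2,np.linalg.norm(p-q)
print(tri((294,198),(308,185)),tri((349,222),(293,231)))
for u in [(222,174),(427,179),(187,237),(456,255)]: print(onz(f["top"],*u,0.02))
```

```text
top [([12, 13, 3, 2, 3], array([293. , 233.7]))]
side []
(array([0.63109885, 0.04771463, 0.10914225]), np.float64(0.006133655609959649)) (array([0.49716264, 0.08239301, 0.08968782]), np.float64(0.002295461789358412))
[0.6681239  0.31474087 0.02      ]
[ 0.68720979 -0.30653004  0.02      ]
[0.47069979 0.40086245 0.02      ]
[ 0.46174891 -0.39617867  0.02      ]
```

View pics/crop.png

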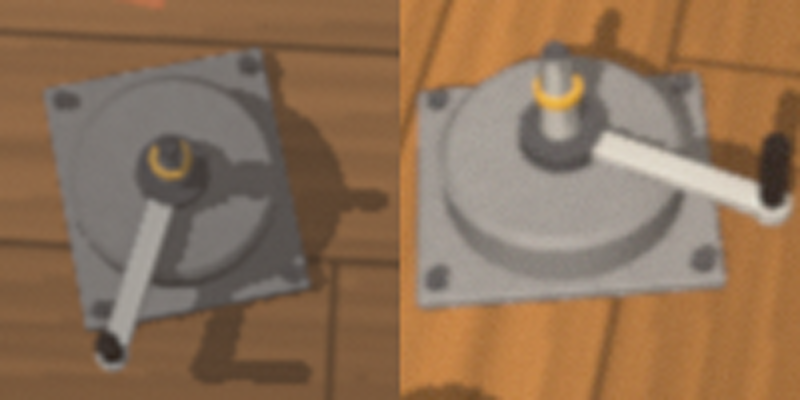

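The crop (4x) shows the mandrel tip at top (307.5,181) and side (293.8,192). The handle's top end is at top (292,231) and side (348.8,214), and its foot at side (348,231).

```bash
cat >> h.py <<'E'
def tri(f,a,b):
    o1,d1=ray(f["side"],*a);o2,d2=ray(f["top"],*b)
    s=np.linalg.lstsq(np.c_[d1,-d2],o2-o1,rcond=None)[0]
    p,q=o1+s[0]*d1,o2+s[1]*d2; return (p+q)/2,np.linalg.norm(p-q)
E
python3 - <<'E'
from h import *
f={n:arm.grab_frame(n) for n in("side","top")}
T,S=f["top"],f["side"]
print("mandrel",onz(T,307.5,181,.139),onz(S,293.8,192.5,.139),tri(f,(293.8,192),(307.5,181)))
print("housing",onz(T,308,190,.05))
print("plate",onz(T,309,192.3,.012))
pl=[onz(T,265+a/4,145+b/4,.012) for a,b in((45,92),(262,50),(308,288),(88,328))]
pl=np.array(pl);print(pl.round(3).tolist(),pl.mean(0),[np.linalg.norm(pl[i]-pl[i-1]).round(3) for i in range(4)])
ps=np.array([onz(S,255+(a-400)/4,180+b/4,.012) for a,b in((418,95),(698,75),(725,285),(418,305))]);print(ps.round(3).tolist(),ps.mean(0))
print("handle top",onz(T,292.2,231,.121),onz(S,348.8,214,.121),"mid", onz(T,293,232,.098),onz(S,348.5,222,.094),"foot",onz(S,348,231,.066))
E
```

```text
mandrel [0.6323161  0.04836803 0.139     ] [0.63142275 0.05574104 0.139     ] (array([0.63351528, 0.04867176, 0.13269377]), np.float64(0.0005796125608647387))
housing [0.62646383 0.04951543 0.05      ]
plate [0.62782312 0.04782022 0.012     ]
[[0.698, 0.152, 0.012], [0.74, -0.011, 0.012], [0.558, -0.055, 0.012], [0.519, 0.107, 0.012]] [0.62881466 0.04817563 0.012     ] [np.float64(0.185), np.float64(0.169), np.float64(0.187), np.float64(0.166)]
[[0.744, 0.0, 0.012], [0.561, -0.048, 0.012], [0.519, 0.117, 0.012], [0.701, 0.162, 0.012]] [0.63110658 0.05793993 0.012     ]
handle top [0.49422173 0.08220948 0.121     ] [0.49787912 0.08405985 0.121     ] mid [0.49446883 0.08150276 0.098     ] [0.49697833 0.08615045 0.094     ] foot [0.49613373 0.09141327 0.066     ]
```

>>> servo_tool --steps '[0, 0, 0, 0, 0, -6.2, -3.26, -3.45, 0, 0, 0, 0, -3.26, -3.45, 0, 0, 0, 0, -3.26, -3.45, 0, 0, 0, 0, -3.26, -3.45, 0, 0, 0, 0]' --fingers -1 --newtons 30

```text
clock: 0.92
tcp_pos: [0.3142, 0.4162, 0.2101]
orientation: [0.127, 0.992, 0.0, 0.0]
force: [-0.0, 0.3, 0.2]
grip_width: 0.0854
gripper_force: 0.0
```

>>> servo_tool --steps '[-3.26, -3.45, 0, 0, 0, 0, -3.26, -3.45, 0, 0, 0, 0, -3.26, -3.45, 0, 0, 0, 0, -3.26, -3.45, 0, 0, 0, 0]'

```text
clock: 1.42
tcp_pos: [0.4055, 0.2497, 0.2102]
orientation: [0.127, 0.992, 0.0, 0.0]
force: [0.8, -0.1, 0.8]
grip_width: 0.0854
gripper_force: 0.0
```

>>> servo_tool --steps '[-3.26, -3.45, 0, 0, 0, 0, -3.26, -3.45, 0, 0, 0, 0, -3.26, -3.45, 0, 0, 0, 0, -3.26, -3.45, 0, 0, 0, 0, 0, 0, 0, 0, 0, 0]'

```text
clock: 2.05
tcp_pos: [0.4973, 0.0814, 0.2101]
orientation: [0.13, 0.992, -0.0, 0.0]
force: [-1.1, 1.6, 0.4]
grip_width: 0.0854
gripper_force: 0.0
```

>>> servo_tool --steps '[0, 0, 4.3, 0, 0, 0, 0, 0, 4.3, 0, 0, 0, 0, 0, 4.3, 0, 0, 0, 0, 0, 0, 0, 0, 0]'

```text
clock: 2.55
tcp_pos: [0.4943, 0.0848, 0.0791]
orientation: [0.127, 0.992, -0.001, -0.002]
force: [0.0, 0.6, 0.9]
grip_width: 0.0856
gripper_force: 0.0
```

Run:
```python
from h import *
t=arm.grab_frame("top")["pixels"][165:265,245:345]; s=arm.grab_frame("side")["pixels"][160:260,285:385]
cv2.imwrite("pics/c2.png",cv2.resize(np.hstack([t,s]),None,fx=4,fy=4,interpolation=cv2.INTER_CUBIC))
```

```text
(no output)
```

View pics/c2.png

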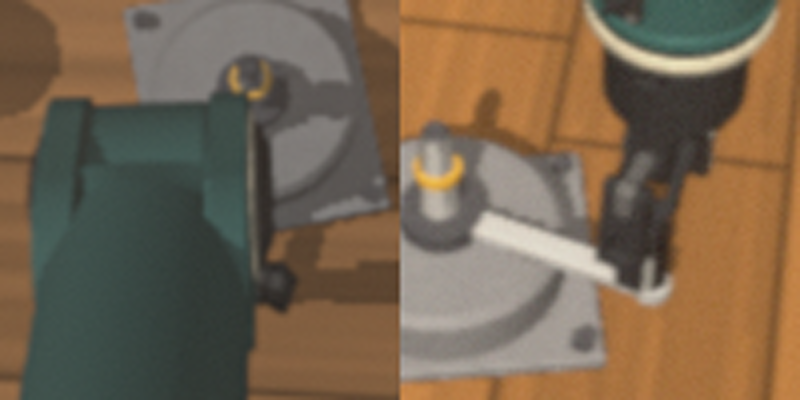

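The crop shows the fingers straddling the lever end (side crop near (640,270)) with the tip just visible between them. The lever is undisturbed, so I close now.

>>> servo_tool --steps '[0, 0, 0, 0, 0, 0, 0, 0, 0, 0, 0, 0, 0, 0, 0, 0, 0, 0, 0, 0, 0, 0, 0, 0, 0, 0, 0, 0, 0, 0]' --fingers 1 --newtons 30

```text
clock: 3.28
tcp_pos: [0.4966, 0.0855, 0.0816]
orientation: [0.127, 0.992, 0.001, 0.0]
force: [-0.7, 5.7, 8.7]
grip_width: 0.0167
gripper_force: 29.1
```

>>> servo_tool --steps '[0, 0, 0, 0, 0, 0, 0, 0, 0, 0, 0, 0]'

```text
clock: 3.52
tcp_pos: [0.4966, 0.0855, 0.0816]
orientation: [0.127, 0.992, 0.001, 0.0]
force: [-2.0, 5.4, 6.3]
grip_width: 0.0171
gripper_force: 29.1
```

>>> servo_tool --steps '[-0.01, -0.49, 0, 0, 0, -2, 0, 0, 0, 0, 0, 0, 0, 0, 0, 0, 0, 0]'

```text
clock: 3.9
tcp_pos: [0.4956, 0.0807, 0.0816]
orientation: [0.11, 0.994, 0.001, 0.001]
force: [-0.3, 4.9, 6.5]
grip_width: 0.0163
gripper_force: 29.2
```

>>> servo_tool --steps '[-0.01, -0.49, 0, 0, 0, -2, 0, 0, 0, 0, 0, 0, 0, 0, 0, 0, 0, 0]'

```text
clock: 4.28
tcp_pos: [0.4947, 0.0758, 0.0816]
orientation: [0.093, 0.996, 0.001, 0.001]
force: [0.5, 4.7, 6.6]
grip_width: 0.0168
gripper_force: 29.2
```

>>> servo_tool --steps '[-0.01, -0.49, 0, 0, 0, -2, 0, 0, 0, 0, 0, 0, 0, 0, 0, 0, 0, 0]'

```text
clock: 4.65
tcp_pos: [0.4941, 0.0711, 0.0816]
orientation: [0.075, 0.997, 0.001, 0.001]
force: [1.1, 6.2, 4.7]
grip_width: 0.0164
gripper_force: 29.3
```

>>> servo_tool --steps '[-0.01, -0.49, 0, 0, 0, -2, 0, 0, 0, 0, 0, 0, 0, 0, 0, 0, 0, 0]'

```text
clock: 5.03
tcp_pos: [0.4935, 0.0661, 0.0816]
orientation: [0.058, 0.998, 0.001, 0.001]
force: [2.3, 5.8, 4.3]
grip_width: 0.0163
gripper_force: 29.3
```

>>> servo_tool --steps '[-0.01, -0.49, 0, 0, 0, -2, 0, 0, 0, 0, 0, 0, 0, 0, 0, 0, 0, 0]'

```text
clock: 5.4
tcp_pos: [0.4931, 0.0609, 0.0816]
orientation: [0.041, 0.999, 0.0, 0.001]
force: [5.1, 4.1, 5.6]
grip_width: 0.0163
gripper_force: 29.5
```

>>> servo_tool --steps '[-0.01, -0.49, 0, 0, 0, -2, 0, 0, 0, 0, 0, 0, 0, 0, 0, 0, 0, 0]'

```text
clock: 5.78
tcp_pos: [0.4929, 0.0558, 0.0816]
orientation: [0.024, 1.0, 0.0, 0.001]
force: [4.0, 2.0, 4.8]
grip_width: 0.0171
gripper_force: 29.5
```

>>> servo_tool --steps '[-0.01, -0.49, 0, 0, 0, -2, 0, 0, 0, 0, 0, 0, 0, 0, 0, 0, 0, 0]'

```text
clock: 6.15
tcp_pos: [0.4929, 0.0514, 0.0816]
orientation: [0.006, 1.0, 0.0, 0.001]
force: [5.4, 5.3, 4.5]
grip_width: 0.0167
gripper_force: 29.4
```

>>> servo_tool --steps '[-0.01, -0.49, 0, 0, 0, -2, 0, 0, 0, 0, 0, 0, 0, 0, 0, 0, 0, 0]'

```text
clock: 6.52
tcp_pos: [0.493, 0.0467, 0.0816]
orientation: [-0.012, 1.0, 0.0, 0.001]
force: [5.5, 6.2, 2.9]
grip_width: 0.0164
gripper_force: 29.4
```

>>> servo_tool --steps '[-0.01, -0.49, 0, 0, 0, -2, 0, 0, 0, 0, 0, 0, 0, 0, 0, 0, 0, 0]'

```text
clock: 6.9
tcp_pos: [0.4933, 0.0417, 0.0816]
orientation: [-0.029, 1.0, 0.0, 0.001]
force: [7.5, 5.3, 2.4]
grip_width: 0.017
gripper_force: 29.4
```

>>> servo_tool --steps '[-0.01, -0.49, 0, 0, 0, -2, 0, 0, 0, 0, 0, 0, 0, 0, 0, 0, 0, 0]'

```text
clock: 7.28
tcp_pos: [0.4938, 0.0366, 0.0816]
orientation: [-0.046, 0.999, 0.0, 0.001]
force: [7.9, 4.2, 0.7]
grip_width: 0.0168
gripper_force: 29.4
```

>>> servo_tool --steps '[-0.02, -0.245, 0, 0, 0, -1, 0, 0, 0, 0, 0, 0, 0, 0, 0, 0, 0, 0]'

```text
clock: 7.65
tcp_pos: [0.4942, 0.034, 0.0816]
orientation: [-0.055, 0.998, 0.0, 0.001]
force: [6.8, 3.0, 2.7]
grip_width: 0.0165
gripper_force: 29.5
```

>>> servo_tool --steps '[-0.02, -0.245, 0, 0, 0, -1, 0, 0, 0, 0, 0, 0, 0, 0, 0, 0, 0, 0]'

```text
clock: 8.02
tcp_pos: [0.4945, 0.0316, 0.0816]
orientation: [-0.064, 0.998, 0.0, 0.001]
force: [7.1, 2.5, 3.3]
grip_width: 0.0169
gripper_force: 29.6
```

>>> servo_tool --steps '[-0.02, -0.245, 0, 0, 0, -1, 0, 0, 0, 0, 0, 0, 0, 0, 0, 0, 0, 0]'

```text
clock: 8.4
tcp_pos: [0.4948, 0.0295, 0.0816]
orientation: [-0.073, 0.997, 0.0, 0.001]
force: [5.3, 5.7, 4.8]
grip_width: 0.0171
gripper_force: 29.7
```

>>> servo_tool --steps '[-0.02, -0.245, 0, 0, 0, -1, 0, 0, 0, 0, 0, 0, 0, 0, 0, 0, 0, 0]'

```text
clock: 8.78
tcp_pos: [0.4952, 0.0271, 0.0815]
orientation: [-0.081, 0.997, 0.0, 0.001]
force: [3.6, 5.6, 6.1]
grip_width: 0.0168
gripper_force: 29.8
```

>>> servo_tool --steps '[-0.02, -0.245, 0, 0, 0, -1, 0, 0, 0, 0, 0, 0, 0, 0, 0, 0, 0, 0]'

```text
clock: 9.15
tcp_pos: [0.4957, 0.0247, 0.0815]
orientation: [-0.09, 0.996, 0.0, 0.001]
force: [1.9, 5.8, 7.0]
grip_width: 0.0164
gripper_force: 29.9
```

>>> servo_tool --steps '[-0.02, -0.245, 0, 0, 0, -1, 0, 0, 0, 0, 0, 0, 0, 0, 0, 0, 0, 0]'

```text
clock: 9.52
tcp_pos: [0.4962, 0.0226, 0.0815]
orientation: [-0.099, 0.995, 0.0, 0.001]
force: [0.5, 6.1, 7.3]
grip_width: 0.0164
gripper_force: 30.0
```

>>> servo_tool --steps '[-0.02, -0.245, 0, 0, 0, -1, 0, 0, 0, 0, 0, 0, 0, 0, 0, 0, 0, 0]'

```text
clock: 9.9
tcp_pos: [0.4967, 0.0202, 0.0815]
orientation: [-0.107, 0.994, 0.0, 0.0]
force: [1.0, 7.0, 8.7]
grip_width: 0.0165
gripper_force: 30.1
```

>>> servo_tool --steps '[-0.02, -0.245, 0, 0, 0, -1, 0, 0, 0, 0, 0, 0, 0, 0, 0, 0, 0, 0]'

```text
clock: 10.28
tcp_pos: [0.4974, 0.0176, 0.0815]
orientation: [-0.116, 0.993, 0.0, 0.0]
force: [0.2, 4.9, 9.5]
grip_width: 0.0164
gripper_force: 30.2
```

>>> servo_tool --steps '[-0.005, -0.245, 0, 0, 0, -1, 0, 0, 0, 0, 0, 0, 0, 0, 0, 0, 0, 0]'

```text
clock: 10.65
tcp_pos: [0.498, 0.0152, 0.0815]
orientation: [-0.125, 0.992, 0.0, 0.0]
force: [0.5, 4.7, 10.7]
grip_width: 0.0167
gripper_force: 30.1
```

>>> servo_tool --steps '[-0.005, -0.245, 0, 0, 0, -1, 0, 0, 0, 0, 0, 0, 0, 0, 0, 0, 0, 0]'

```text
clock: 11.02
tcp_pos: [0.4988, 0.0127, 0.0815]
orientation: [-0.133, 0.991, 0.0, 0.001]
force: [1.4, 3.8, 8.2]
grip_width: 0.0164
gripper_force: 30.1
```

>>> servo_tool --steps '[-0.005, -0.245, 0, 0, 0, -1, 0, 0, 0, 0, 0, 0, 0, 0, 0, 0, 0, 0]'

```text
clock: 11.4
tcp_pos: [0.4995, 0.0101, 0.0815]
orientation: [-0.142, 0.99, -0.0, 0.001]
force: [1.8, 1.4, 9.4]
grip_width: 0.0172
gripper_force: 30.0
```

>>> servo_tool --steps '[-0.005, -0.245, 0, 0, 0, -1, 0, 0, 0, 0, 0, 0, 0, 0, 0, 0, 0, 0]'

```text
clock: 11.78
tcp_pos: [0.5003, 0.0078, 0.0815]
orientation: [-0.15, 0.989, 0.0, 0.001]
force: [1.1, 2.0, 8.1]
grip_width: 0.0164
gripper_force: 30.0
```

>>> servo_tool --steps '[-0.005, -0.2, 0, 0, 0, -0.8, 0, 0, 0, 0, 0, 0, 0, 0, 0, 0, 0, 0, 0, 0, 0, 0, 0, 0, 0, 0, 0, 0, 0, 0]'

```text
clock: 12.4
tcp_pos: [0.5008, 0.0063, 0.0815]
orientation: [-0.158, 0.988, 0.0, 0.0]
force: [-0.0, 4.2, 9.7]
grip_width: 0.0166
gripper_force: 30.1
```

Run:
```python
from h import *
t=arm.grab_frame("top")["pixels"][145:245,265:365]; s=arm.grab_frame("side")["pixels"][160:260,285:385]
cv2.imwrite("pics/c3.png",cv2.resize(np.hstack([t,s]),None,fx=4,fy=4,interpolation=cv2.INTER_CUBIC))
```

```text
(no output)
```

View pics/c3.png

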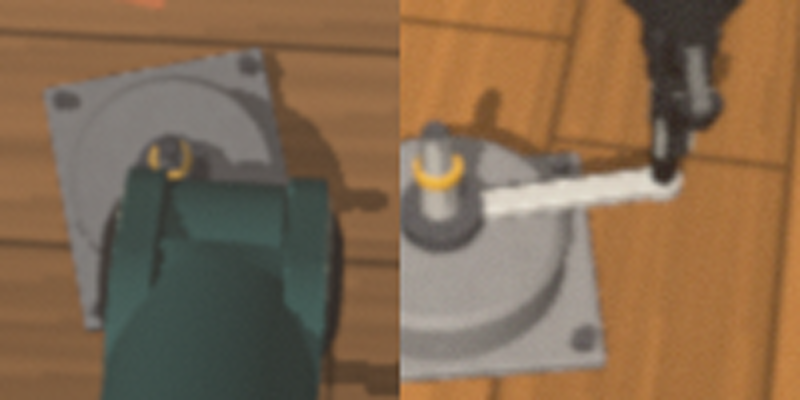

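The side crop shows the lever swung round, with its handle (crop near (665,170)) still pinched. The force has returned to spring level, which puts the lever in the notch after the third crest.

```bash
python3 -c "
from bench import arm
print(arm.job_done())"
```

```text
the job is handed in; nothing more can be done
None
```

I advanced the lever three clicks and handed the job in at about 12.5 s, with the fingers still pinching the handle in the notch after the third click; the click count comes from the force readings, and no verdict came back.

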